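Set the labelling guide's stop and slide the food box up to it

TASK

Set up the labelling guide: with closed fingers push the sliding stop along its rail, to the left, until it clicks down into the notch of the marker clip, and no further. Only then push the lidded food box along the board until it sits squarely against the stop, with the stop still in its notch. Push only: do not lift or tip the box, and leave the other things where they are.

Things in the scene. Friction and masses are not known exactly. Their poses are not given: they have to be found in the camera images.
- guide: White board, 280 (x) by 540 (y) by 20 mm thick, fixed on the counter; origin at the centre of its underside, so its upper face is at z = 20 mm. A straight aluminium rail runs along its y, 85 mm to the far (+x) side of its centre line, 24 mm wide, its top 30 mm above the counter. +y of the board is 'to the left'. It is turned by up to 0.3 rad from the robot's axes.
- stop (a joint): Travel of the sliding stop along the rail, in m: the stop's y in the board's frame; it grows to the left (+y), range -0.03 to 0.225. It slides with 1 to 2 N of friction and stays where it is left. As its sprung pin climbs the clip the push rises to about 8 N (20 to 9 mm before the notch centre), then falls as the stop jumps forward by itself into the notch and is held there within 1.5 mm of centre; it takes 16 to 25 N to drive it on past the notch.
- stop_mark (a point): Top centre of the stop's black carriage, over the rail, 63 mm above the counter; axes as the board's. Carriage 48 (x) by 50 (y) mm; it stands 18 mm further to the right (-y) than the face of the fence, from 61 mm to the far side of stop_face, so the box must pass on the near side of it. The stop is in the notch when this point is level with the clip along the rail (same y in the board's frame).
- stop_face (a point): Middle of the right-hand (-y) face of the stop's fence, 44 mm above the counter, axes as the board's. The fence is an upright aluminium plate that reaches from the carriage over the board towards the robot: 14 mm thick along y, 42 mm high (from 23 to 65 mm above the counter). Its flat -y face can be pushed from 55 mm to the near side (-x) to 55 mm to the far side of this point. This point is 85 mm nearer (-x) and 7 mm to the right (-y) of stop_mark.
- clip: Small steel marker clip fixed on the rail, 34 mm long along it, with ramps 5 mm high and a notch between; a dark tongue 10 mm wide at the notch sticks out 62 mm from the rail's centre line on the far (+x) side, low on the board. Origin at the centre of the notch, on the rail's top (z = 30 mm); axes as the board's. Where along the rail it stands differs each time (80 to 190 mm ahead of the stop).
- foodbox: Clear lidded food box, loose, 0.17 to 0.33 kg, standing on the board to the right (-y) of the stop; origin at the centre of its underside (z = 20 mm). The white lid is its widest part: 96 (x) by 100 (y) mm, from 44 to 54 mm above the underside; the body below is 86 by 90 mm. Turned by up to 0.12 rad from the board at first. Sliding it takes 1 to 2.5 N.
- labelroll: roll of blank paper labels standing on end on the near part of the board, 40 mm across, 28 mm high; a bystander, to be left alone
- saucejar: closed jar, 60 mm across, 95 mm high, on the counter beyond the rail; a bystander, to be left alone
- spicejar: small closed jar, 44 mm across, 80 mm high, on the counter beyond the rail; a bystander, to be left alone
- tub: small steel bowl, 90 mm across, 50 mm high, on the counter beyond the rail; a bystander, to be left alone
- cup: white cup, 72 mm across, 85 mm high, on the counter to the left; a bystander, to be left alone
- ladle: spoon lying on the counter to the right, handle towards the robot; a bystander, to be left alone
Mind the look-alikes: they are no part of the job. What is shaped like the foodbox but blue is not meant.

How it is judged:
On the way, in this order (a step that is already met when the one before it is completed fails the run):
1. the stop has clicked into the clip's notch (y of stop_mark in the frame of clip between -0.003 and 0.003 m), for 0.2 s.
2. the food box sits squarely against the stop, which is still in its notch (all of step 1 and y of foodbox in the frame of stop_face above -0.055 m and angle between the y axis of foodbox and the y axis of guide, either way round below 0.09 rad and x of foodbox in the frame of stop_face between -0.05 and 0.05 m), for 0.2 s.
At the end, for the whole second after the job is handed in: The stop's mark is within 3 mm of the clip's notch along the rail; the food box's edge is within 5 mm of the fence, its sides within 0.09 rad of the board's and its middle within 50 mm of the fence's middle across the rail; the box stands flat on the board, at rest (all of step 2 and linear speed of foodbox below 0.01 m/s and height (world z) of foodbox below 0.024 m and angle between foodbox's own z axis and vertical below 0.05 rad); the robot touches nothing.
It fails at once if the stop is pushed past the notch (y of stop_mark in the frame of clip above 0.012 m).
It fails at once if the food box is lifted (height (world z) of foodbox above 0.035 m).
It fails at once if the food box is tipped (angle between foodbox's own z axis and vertical above 0.25 rad).
It fails at once if a bystander is shifted by more than 30 mm (distance of any of labelroll, saucejar, spicejar, tub, cup, ladle from where it was at the start of the episode above 0.03 m).
It also fails if it takes over 64 s, if anything falls off the work surface, if the arm or the gripper's body presses on something with over 40 N, if the wrist force passes 120 N, or if a joint passes its speed limit or range.

ROBOT

A 7-joint arm with a two-finger parallel gripper is mounted at the origin on the work surface. World frame = base frame: x ahead of the robot, y to its left, z up, the work surface at z = 0. Lengths are in m, angles in rad, forces in N, time in s.
With the tool pointing down it reaches from about 0.4 to 0.875 m from the base axis. Payload 4.4 kg.
Tool frame: the origin (TCP) lies between the finger pads; the fingertips stand 19 mm ahead of it and the grasp point (between the pads) is the TCP; x points along the fingers, z is the direction in which the jaws open and shut, and the axes are right-handed (so a half turn about x gives the same grasp; the last joint's range is limited). The gripper opens to 85 mm and grips with 20 to 120 N. Pads are 22 mm wide; open, the fingers measure 114 mm over their backs; the gripper's body (76 mm by 85 mm) begins 54 mm behind the grasp point. The pads swing forward as they close: fully open they stand 13 mm farther back than shut.
Start: joints at [-1.395, 0.628, 0.038, 1.517, -0.027, 0.996, -0.02], TCP at [0.156, 0.631, 0.25] pointing down, gripper open.
Joint ranges: [-3.06, 3.06], [-0.37, 2.12], [-1.25, 1.32], [0.18, 2.47], [-1.1, 4.24], [0.23, 1.98], [-2.94, 2.94]. Speed limits (rad/s): [2.57, 2.57, 3.14, 3.14, 3.14, 3.14, 3.14].

INTERFACE

Orientations are given as a rotation vector (axis times angle).
In Python, from plant import telemetry, imaging, env gives the robot as it stands.
- The arm moves only by the shell command python3 -m crank 'ROWS'. ROWS is JSON, a list of rows, each a list of 3 entries, a list of its own where there are three numbers: the turn, a rotation vector about the tool's x, y, z in degrees, then the shift along the tool's x, y, z in m, then the finger opening in m, from 0 to 0.0854. In form: [[[rx, ry, rz], [dx, dy, dz], hand], ...]. A call has 1 to 20 rows; each row shifts and turns the commanded pose from where the row before left it, along the tool's axes as they then stand; what a row does not reach is not made up. A row lasts 1/8 s, in which the tool goes at most 62.5 mm and 10.7 degrees, less where a joint would pass 70% of its speed; a pose out of reach is approached as far as the arm can. A call with a gripper value outside its range is refused whole. The fingers move at their own pace and stop on an object; the grip force is fixed at half the most. Time passes only in rows, so rows that do not move let the fingers close. It gives the time, the measured TCP pose, the force and the opening at its end, in the units of the state.
- telemetry.get_state(): the state, without advancing time (a new reading comes with each control period).
- imaging.snapshot(name): name is "scene" or "side" or "wrist"; returns a dict with "img" (420x560x3 uint8, red, green, blue), "range_z" (420x560 float32, m along the optical axis (not along the pixel's ray), 0 where there is no reading), "fx", "fy", "cx", "cy" (pixels), "cam_to_world" (4x4, takes a point from camera to world coordinates). Camera axes: x right, y down, z forward; pixel columns grow to the right and rows downward; lengths in m; the calibration is good to about 2 mm. A picture is of the moment at which its call begins.
- env.close_job(): hands the job in, once; it reports no verdict.
The state is a dict: "time_s": time; "qpos": joint angles; "dq": joint speeds; "joint_efforts": joint torques, N m; "tcp_pos": TCP position; "ee_rot": TCP orientation; "contact_force": force on the tool from outside, world axes, zero at the start; "ft_torque": the same for the moment, N m; "width": opening from 0.0 (shut) to 1.0 (fully open).
Only numpy, scipy, OpenCV 4.12 (cv2) and the standard library are available. Lean on these libraries where they do the work, as an engineer would, in place of code of your own. Each camera call takes 0.05 s, during which the arm holds its last target.

## Working session

There is one attempt and no reset: what is moved stays moved. The work goes in short steps, Python scripts to look and compute and a shell command to move; the robot and the scene stay as the last step left them, time stands still between calls to the robot, and variables do not carry over. Pictures are saved under pics/ and viewed, and the job is handed in when it is done.

```bash
ls; mkdir -p pics; python3 - <<'E'
from plant import telemetry, imaging
import cv2,numpy as np
print(telemetry.get_state())
for n in ["scene","side","wrist"]:
    s=imaging.snapshot(n); cv2.imwrite(f"pics/{n}0.png",s["img"][:,:,::-1]); np.savez(f"/tmp/{n}0.npz",**s)
    print(n,s["fx"],s["cx"],s["cam_to_world"].round(3).tolist())
E
```

```text
pics
{'time_s': 0.0, 'qpos': array([-1.39481763,  0.62934859,  0.03846304,  1.51836295, -0.02700266,
        0.99627799, -0.02000431]), 'dq': array([ 0.00105173, -0.00035159,  0.00043043,  0.0029348 , -0.00017226,
        0.00043483, -0.00069678]), 'joint_efforts': array([-4.27034720e-04, -5.63409162e+01,  1.22598846e+00, -1.93446028e+01,
        1.08736003e-02,  1.04648952e-02, -4.71054715e-07]), 'tcp_pos': array([0.15547294, 0.63053534, 0.24938945]), 'ee_rot': array([-1.03045726,  1.31542452,  1.02847812]), 'contact_force': array([ 0.87046798, -0.71383374,  0.84496725]), 'ft_torque': array([ 0.00496971,  0.00665907, -0.05770689]), 'width': 1.0039953809984066}
scene 432.3541994939437 279.94004835761916 [[0.196, 0.762, -0.618, 1.201], [0.981, -0.151, 0.125, -0.123], [0.002, -0.63, -0.776, 0.877], [0.0, 0.0, 0.0, 1.0]]
side 410.47481908431365 285.51657397949396 [[0.826, -0.408, 0.388, 0.094], [-0.563, -0.623, 0.543, -0.608], [0.021, -0.667, -0.745, 0.924], [0.0, 0.0, 0.0, 1.0]]
wrist 331.80676247838505 284.0282384750618 [[0.238, 0.93, 0.279, 0.085], [0.971, -0.228, -0.07, 0.649], [-0.001, 0.288, -0.958, 0.374], [0.0, 0.0, 0.0, 1.0]]
```

View pics/scene0.png

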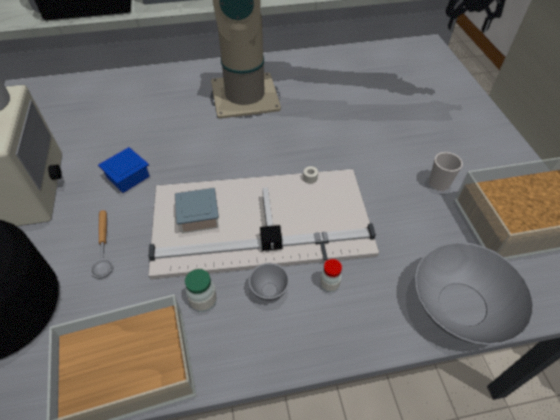

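View pics/side0.png

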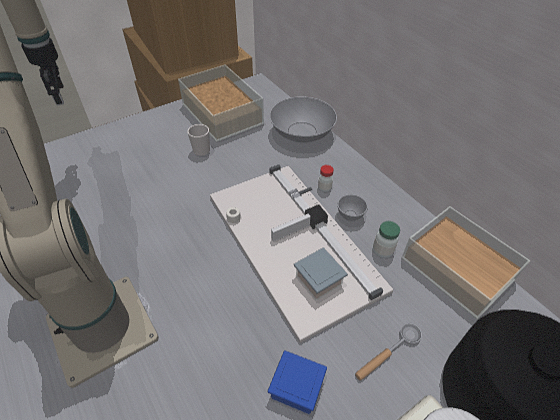

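The scene view shows the board, with the carriage at about (270,237), the fence at (267,207), the clip tongue at (323,248), the box at (197,208), and the label roll at (311,174). Next I measure these.

```bash
cat > h.py <<'E'
import numpy as np,cv2
def cloud(s):
    h,w=s["range_z"].shape; u,v=np.meshgrid(np.arange(w),np.arange(h)); z=s["range_z"].astype(float)
    P=np.stack([(u-s["cx"])/s["fx"]*z,(v-s["cy"])/s["fy"]*z,z,np.ones_like(z)],-1)@np.asarray(s["cam_to_world"]).T
    P=P[...,:3]; P[z==0]=np.nan; return P
E
python3 - <<'E'
from h import *
for n in ["scene","side"]:
    s=dict(np.load(f"/tmp/{n}0.npz")); P=cloud(s); img=s["img"].astype(int)
    z=P[...,2]
    for (u,v) in ([(270,237),(323,248),(197,208),(267,207),(311,174),(200,280),(330,268),(160,200),(250,350),(300,200)] if n=="scene" else [(317,215),(320,268),(233,213),(290,227),(305,190)]):
        print(n,u,v,P[v,u].round(4),img[v,u])
    # board: z 0.014..0.027, x 0.3-.8
    m=(z>0.012)&(z<0.027)&(P[...,0]>0.3)&(P[...,0]<0.85)&(abs(P[...,1])<0.5)&(img.min(-1)>120)
    m=cv2.morphologyEx(m.astype(np.uint8),cv2.MORPH_OPEN,np.ones((3,3)))
    k,l,st,_=cv2.connectedComponentsWithStats(m); i=1+st[1:,4].argmax(); 
    # take all comps > 100 px
    sel=np.isin(l,[j for j in range(1,k) if st[j,4]>150])
    p=P[sel][:,:2].astype(np.float32)
    r=cv2.minAreaRect(p*1000); print(n,"board",r,cv2.boxPoints(r).round(0).tolist(),np.median(z[sel]))
    crop=s["img"][160:290,140:390] if n=="scene" else s["img"][150:350,200:400]
    cv2.imwrite(f"pics/{n}c.png",cv2.resize(crop[:,:,::-1],None,fx=3,fy=3,interpolation=cv2.INTER_CUBIC))
    # lid
    m=(z>0.064)&(z<0.082)&(P[...,0]>0.3)&(P[...,0]<0.7)&(P[...,1]<0.1)&(P[...,1]>-.35)
    k,l,st,c=cv2.connectedComponentsWithStats(m.astype(np.uint8))
    for j in range(1,k):
        if st[j,4]>200:
            q=P[l==j]; print(n,"lid?",st[j],c[j].round(),cv2.minAreaRect((q[:,:2]*1000).astype(np.float32)),np.median(q[:,2]),np.median(img[l==j],0))
E
```

```text
scene 270 237 [ 0.6301 -0.0307  0.0659] [19 17 17]
scene 323 248 [0.6564 0.0916 0.0237] [63 64 68]
scene 197 208 [ 0.5183 -0.1879  0.0747] [105 121 129]
scene 267 207 [ 0.5388 -0.0213  0.0635] [179 181 184]
scene 311 174 [0.4378 0.115  0.0484] [160 160 152]
scene 200 280 [ 0.7288 -0.1952  0.0944] [48 98 75]
scene 330 268 [0.7463 0.0784 0.082 ] [167   7   0]
scene 160 200 [ 0.428  -0.2842  0.0222] [186 180 177]
scene 250 350 [ 0.8579 -0.116   0.0013] [127 130 133]
scene 300 200 [0.4964 0.0727 0.0194] [187 181 176]
scene board ((558.71435546875, 65.90478515625), (794.872802734375, 371.0882873535156), 74.67536163330078) [[275.0, -268.0], [633.0, -366.0], [843.0, 400.0], [485.0, 498.0]] 0.019917674284456566
scene lid? [ 174  187   45   37 1313] [195. 205.] ((504.02081298828125, -190.99322509765625), (99.80518341064453, 99.91738891601562), 89.62969207763672) 0.07465739663861959 [104. 119. 127.]
side 317 215 [ 0.6103 -0.0385  0.0669] [50 51 49]
side 320 268 [ 0.5036 -0.1899  0.0779] [128 140 146]
side 233 213 [0.4326 0.1279 0.0285] [113 110 109]
side 290 227 [ 0.53   -0.0225  0.0513] [110 111 113]
side 305 190 [0.6665 0.0917 0.026 ] [77 78 84]
side board ((531.9672241210938, -34.843963623046875), (544.3170776367188, 281.8889465332031), 85.26241302490234) [[369.0, -294.0], [650.0, -318.0], [695.0, 225.0], [414.0, 248.0]] 0.02106373265502748
side lid? [271 204  54  28 263] [300. 218.] ((556.5709228515625, -18.791717529296875), (47.25579071044922, 163.62338256835938), 83.42759704589844) 0.0656342031251046 [178. 178. 182.]
side lid? [ 294  247   54   46 1338] [320. 269.] ((504.53955078125, -188.86688232421875), (101.20838928222656, 95.7557144165039), 89.73391723632812) 0.07574828581725607 [127. 138. 146.]
```

View pics/scenec.png

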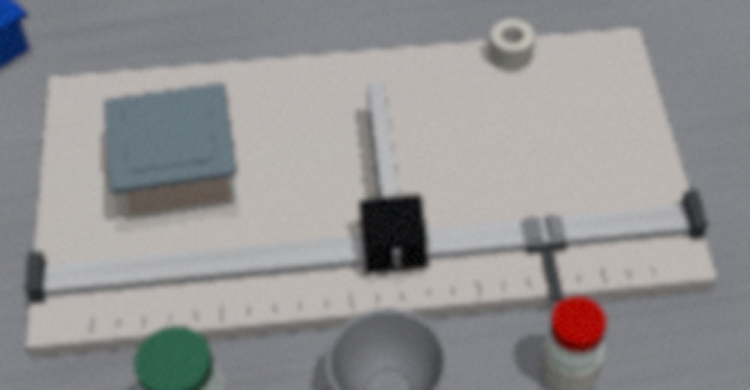

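View pics/sidec.png

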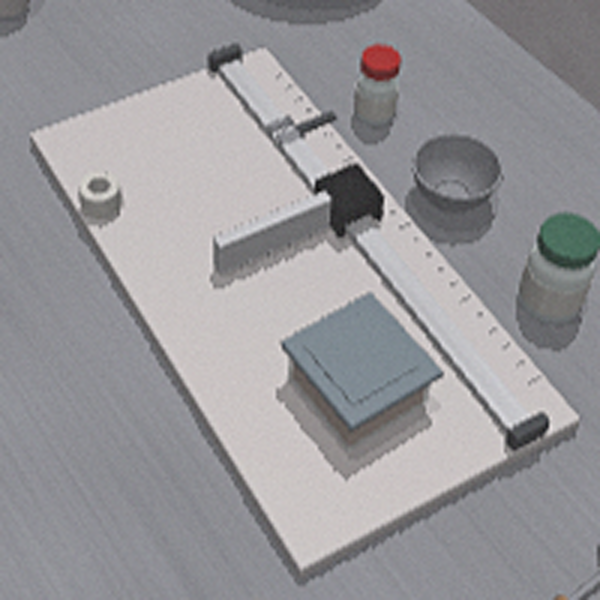

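```bash
python3 - <<'E'
from h import *
from scipy.optimize import minimize
for n in ["scene","side"]:
    s=dict(np.load(f"/tmp/{n}0.npz")); P=cloud(s); img=s["img"].astype(int); z=P[...,2]
    m=(z>0.012)&(z<0.027)&(P[...,0]>0.33)&(P[...,0]<0.75)&(P[...,1]>-.35)&(P[...,1]<.27)&(img.min(-1)>120)
    m=cv2.morphologyEx(m.astype(np.uint8),cv2.MORPH_OPEN,np.ones((3,3)))
    k,l,st,_=cv2.connectedComponentsWithStats(m)
    sel=np.isin(l,[j for j in range(1,k) if st[j,4]>150]); p=P[sel][:,:2]
    r=cv2.minAreaRect((p*1000).astype(np.float32)); print(n,"board",r)
    th=np.deg2rad(r[2]-90); c=np.array(r[0])/1000
    ex=np.array([np.cos(th),np.sin(th)]); ey=np.array([-ex[1],ex[0]])
    def B(q): return np.c_[(q[:,:2]-c)@ex,(q[:,:2]-c)@ey]
    m=(z>0.055)&(z<0.072)&(img.max(-1)<75)&(P[...,0]>.5)&(P[...,0]<.72)&(abs(P[...,1])<.2)
    q=B(P[m]); print("carriage",m.sum(),q.min(0).round(3),q.max(0).round(3),np.median(q,0).round(4),P[m].mean(0).round(3))
    m=(z>0.054)&(z<0.072)&(img.min(-1)>120)&(P[...,0]>.4)&(P[...,0]<.66)&(abs(P[...,1])<.1)
    q=B(P[m]); print("fence",q.min(0).round(3),q.max(0).round(3),np.median(q,0).round(4))
    m=(z>0.01)&(z<0.045)&(img.max(-1)<110)&(P[...,0]>.63)&(P[...,0]<.72)&(P[...,1]>.03)&(P[...,1]<.14)
    q=B(P[m]); print("tongue",m.sum(),q.min(0).round(3),q.max(0).round(3),np.median(q,0).round(4))
    for y,cc in sorted(zip(q[:,1].round(4),q[:,0].round(3)))[:60]: pass
    m=(z>0.064)&(z<0.082)&(P[...,0]>0.4)&(P[...,0]<0.6)&(P[...,1]<-.12)&(P[...,1]>-.27)
    r2=cv2.minAreaRect((B(P[m])*1000).astype(np.float32)); print("lid",r2, np.median(B(P[m]),0))
E
```

```text
scene board ((528.665283203125, -38.7630615234375), (539.9345092773438, 284.1820983886719), 85.3917236328125)
carriage 343 [ 0.064 -0.006] [0.112 0.042] [0.0911 0.0179] [ 0.62  -0.028  0.062]
fence [-0.058 -0.007] [0.071 0.041] [0.0085 0.0178]
tongue 112 [0.096 0.123] [0.148 0.159] [0.1117 0.1395]
lid ((-12.33425521850586, -153.7180633544922), (99.91734313964844, 99.80519104003906), 4.237970352172852) [-0.007097   -0.15401796]
side board ((531.9672241210938, -34.84393310546875), (544.3170776367188, 281.8889465332031), 85.26241302490234)
carriage 223 [ 0.06  -0.009] [0.107 0.04 ] [0.0825 0.0108] [ 0.615 -0.029  0.063]
fence [-0.059 -0.004] [0.113 0.041] [0.0022 0.0156]
tongue 46 [0.092 0.12 ] [0.177 0.145] [0.1215 0.1359]
lid ((-14.6129150390625, -155.76205444335938), (95.75574493408203, 101.20840454101562), 4.471501350402832) [-0.01723556 -0.15994827]
```

```bash
cat >> h.py <<'E'
from scipy.spatial.transform import Rotation as Rn
c=np.array([0.5290,-0.0380]); th=np.deg2rad(-4.67)
ex=np.array([np.cos(th),np.sin(th)]); ey=np.array([-ex[1],ex[0]])
def W(x,y): return c+x*ex+y*ey
def Bd(p): p=np.asarray(p)[:2]-c; return np.array([p@ex,p@ey])
def plan(bx,by,z,tilt=0,sgn=None):
    """target: TCP at board(bx,by), height z; tool z axis along +-board x; tilt deg: fingertip leans to board +y"""
    from plant import telemetry
    s=telemetry.get_state(); R=Rn.from_rotvec(s["ee_rot"]); p=s["tcp_pos"]
    EX=np.r_[ex,0]; EY=np.r_[ey,0]; t=np.deg2rad(tilt)
    X=np.array([0,0,-1])*np.cos(t)+EY*np.sin(t)
    out=[]
    for sg in ([1,-1] if sgn is None else [sgn]):
        Z=sg*EX; Y=np.cross(Z,X); T=Rn.from_matrix(np.c_[X,Y,Z])
        d=R.inv()*T
        out.append((sg,np.rad2deg(d.as_rotvec()).round(1),"shift in current tool axes",R.inv().apply(np.r_[W(bx,by),z]-p).round(4),"shift in target tool axes",T.inv().apply(np.r_[W(bx,by),z]-p).round(4)))
    print("t",round(s["time_s"],2),"tcp",p.round(4),"board",Bd(p).round(4),"F board",np.r_[s["contact_force"][:2]@ex,s["contact_force"][:2]@ey,s["contact_force"][2]].round(2),"w",round(s["width"],2))
    print(R.as_matrix().round(3).tolist())
    for o in out: print(*o)
E
python3 -c "
from h import *
plan(0.0,-0.03,0.20)"
```

```text
t 0.15 tcp [0.1555 0.6307 0.2496] board [-0.4267  0.636 ] F board [-0.36  0.99 -0.39] w 1.0
[[-0.0, -0.971, 0.239], [-0.001, 0.239, 0.971], [-1.0, 0.0, -0.001]]
1 [80.8 -0.1  0.1] shift in current tool axes [ 0.0505 -0.5275 -0.5894] shift in target tool axes [ 0.0496 -0.666   0.4267]
-1 [-99.2  -0.1  -0.1] shift in current tool axes [ 0.0505 -0.5275 -0.5894] shift in target tool axes [ 0.0496  0.666  -0.4267]
```

```bash
python3 -m crank '[[[0,0,0],[0,-0.0377,-0.0421],0],[[0,0,0],[0,-0.0377,-0.0421],0],[[0,0,0],[0,-0.0377,-0.0421],0],[[0,0,0],[0,-0.0377,-0.0421],0],[[0,0,0],[0,-0.0377,-0.0421],0],[[0,0,0],[0,-0.0377,-0.0421],0],[[0,0,0],[0,-0.0377,-0.0421],0],[[0,0,0],[0,-0.0377,-0.0421],0],[[0,0,0],[0,-0.0377,-0.0421],0],[[0,0,0],[0,-0.0377,-0.0421],0],[[0,0,0],[0,-0.0377,-0.0421],0],[[0,0,0],[0,-0.0377,-0.0421],0],[[0,0,0],[0,-0.0377,-0.0421],0],[[0,0,0],[0,-0.0377,-0.0421],0]]'
python3 -m crank '[[[10.1,0,0],[0,0,0],0],[[10.1,0,0],[0,0,0],0],[[10.1,0,0],[0,0,0],0],[[10.1,0,0],[0,0,0],0],[[10.1,0,0],[0,0,0],0],[[10.1,0,0],[0,0,0],0],[[10.1,0,0],[0,0,0],0],[[10.1,0,0],[0,0,0],0],[[0,0,0],[0,0,0],0]]'
python3 - <<'E'
from h import *
plan(0.02,-0.03,0.055,sgn=1)
from plant import telemetry,imaging
print(telemetry.get_state()["qpos"].round(2))
s=imaging.snapshot("wrist"); np.savez("/tmp/w1.npz",**s); cv2.imwrite("pics/w1.png",s["img"][:,:,::-1])
E
```

```text
time_s: 1.9
tcp_pos: [0.5275, -0.0691, 0.2502]
ee_rot: [-1.029, 1.314, 1.029]
contact_force: [0.3, 0.2, -0.3]
width: 0.001
time_s: 3.02
tcp_pos: [0.5268, -0.0673, 0.25]
ee_rot: [0.062, 1.571, -0.062]
contact_force: [1.0, -0.7, -0.7]
width: 0.002
t 3.02 tcp [ 0.5268 -0.0673  0.25  ] board [ 0.0001 -0.0294] F board [ 1.02 -0.58 -0.71] w 0.0
[[-0.001, 0.079, 0.997], [-0.0, 0.997, -0.079], [-1.0, -0.0, -0.001]]
1 [ 0.1 -0.   0. ] shift in current tool axes [ 0.195  -0.0006  0.02  ] shift in target tool axes [ 0.195  -0.0006  0.0199]
[-0.28  0.51  0.53  1.86 -0.33  0.86  0.33]
```

View pics/w1.png

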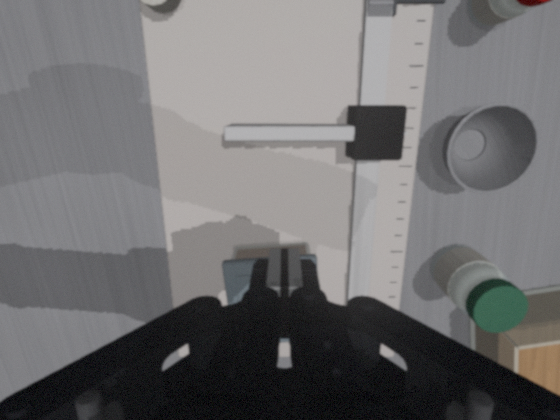

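The wrist view shows the fence at row ≈132, the carriage at (376,132), the clip at the top edge (382,5), and the fingers at (284,260), clear between the fence and the box. I cross-check the carriage, fence and clip.

```bash
python3 - <<'E'
from h import *
s=dict(np.load("/tmp/w1.npz")); P=cloud(s)
for u,v in [(376,110),(376,132),(376,155),(352,132),(400,132),(290,127),(290,138),(240,132),(382,5),(412,2),(200,100),(242,280)]:
    print(u,v,P[v,u].round(4),Bd(P[v,u]).round(4),s["img"][v,u])
img=s["img"].astype(int); z=P[...,2]
b=(P[...,:2]-c)@np.c_[ex,ey]
m=(z>.052)&(z<.075)&(img.max(-1)<60)&(b[...,0]>.05)&(b[...,0]<.12)&(b[...,1]>-.05)
print("carr",b[m].min(0),b[m].max(0),np.median(z[m]))
m=(z>.055)&(z<.072)&(img.min(-1)>100)&(b[...,0]<.055)&(b[...,0]>-.08)&(b[...,1]>-.02)
print("fence",b[m].min(0),b[m].max(0))
m=(z>.01)&(z<.045)&(img.max(-1)<90)&(b[...,0]>.1)&(b[...,0]<.16)&(b[...,1]>.1)
print("tongue",m.sum(),b[m].min(0) if m.any() else 0,b[m].max(0) if m.any() else 0)
E
```

```text
376 110 [ 0.6155 -0.005   0.064 ] [0.0836 0.0399] [56 54 55]
376 132 [ 0.6156 -0.0245  0.0638] [0.0852 0.0205] [52 52 52]
376 155 [ 0.6158 -0.0457  0.0633] [ 0.0871 -0.0007] [47 49 47]
352 132 [ 0.593  -0.0225  0.0672] [0.0625 0.0207] [173 173 174]
400 132 [ 0.6374 -0.0261  0.0644] [0.107  0.0206] [51 47 51]
290 127 [ 0.5372 -0.0138  0.0656] [0.0062 0.0248] [166 165 166]
290 138 [ 0.5365 -0.0236  0.0654] [0.0063 0.015 ] [173 172 174]
240 132 [ 0.4915 -0.0146  0.066 ] [-0.0393  0.0202] [178 177 178]
382 5 [0.6284 0.0852 0.0351] [0.0891 0.1309] [120 120 122]
412 2 [0.6588 0.0878 0.0256] [0.1192 0.1359] [66 66 68]
200 100 [0.4486 0.0172 0.0214] [-0.0846  0.0485] [178 173 171]
242 280 [ 0.478  -0.1593  0.0764] [-0.041 -0.125] [88 94 99]
carr [ 0.06424929 -0.00356151] [0.10950771 0.04260516] 0.06392514703591454
fence [-0.05447374  0.01184651] [0.05479485 0.02604416]
tongue 182 [0.10080732 0.12529693] [0.14839632 0.13781837]
```

```bash
python3 -m crank '[[[0,0,0],[0.04,0,0.005],0],[[0,0,0],[0.04,0,0.005],0],[[0,0,0],[0.04,0,0.005],0],[[0,0,0],[0.035,0,0.005],0],[[0,0,0],[0.025,0,0],0],[[0,0,0],[0.013,0,0],0],[[0,0,0],[0,0,0],0]]'; python3 -c "
from h import *
plan(0.02,0,0.055,sgn=1)"
```

```text
time_s: 3.95
tcp_pos: [0.5465, -0.0692, 0.0569]
ee_rot: [0.063, 1.571, -0.063]
contact_force: [0.3, -0.3, 0.7]
width: 0.001
t 3.95 tcp [ 0.5465 -0.0692  0.0569] board [ 0.02   -0.0297] F board [ 0.32 -0.31  0.7 ] w 0.0
[[-0.001, 0.08, 0.997], [0.0, 0.997, -0.08], [-1.0, 0.0, -0.001]]
1 [ 0.1 -0.1 -0. ] shift in current tool axes [0.0019 0.0297 0.0001] shift in target tool axes [0.0019 0.0297 0.    ]
```

```bash
python3 -m crank '[[[0,0,0],[0,0.01,0],0],[[0,0,0],[0,0.01,0],0],[[0,0,0],[0,0.007,0],0],[[0,0,0],[0,0.004,0],0],[[0,0,0],[0,0.006,0],0],[[0,0,0],[0,0.008,0],0],[[0,0,0],[0,0.008,0],0],[[0,0,0],[0,0.008,0],0],[[0,0,0],[0,0.008,0],0],[[0,0,0],[0,0.008,0],0],[[0,0,0],[0,0.008,0],0],[[0,0,0],[0,0.008,0],0],[[0,0,0],[0,0.006,0],0],[[0,0,0],[0,0.005,0],0],[[0,0,0],[0,0.003,0],0],[[0,0,0],[0,0,0],0]]'; python3 - <<'E'
from h import *
plan(0.02,0.1,0.055,sgn=1)
from plant import imaging
for n in ["scene","wrist"]:
    s=imaging.snapshot(n); P=cloud(s); np.savez(f"/tmp/{n}2.npz",**s)
    img=s["img"].astype(int); z=P[...,2]; b=(P[...,:2]-c)@np.c_[ex,ey]
    m=(z>.052)&(z<.075)&(img.max(-1)<75)&(b[...,0]>.064)&(b[...,0]<.12)&(b[...,1]>-.05)&(b[...,1]<.2)
    print(n,"carr",b[m].min(0),b[m].max(0))
    m=(z>.01)&(z<.045)&(img.max(-1)<100)&(b[...,0]>.115)&(b[...,0]<.15)&(b[...,1]>.1)&(b[...,1]<.17)
    print("tongue",m.sum(),b[m].min(0),b[m].max(0),np.median(b[m],0))
cr=imaging.snapshot("wrist")["img"]; cv2.imwrite("pics/w2.png",cr[:,:,::-1])
E
```

```text
time_s: 5.95
tcp_pos: [0.5548, 0.0389, 0.0569]
ee_rot: [0.064, 1.572, -0.062]
contact_force: [-1.1, -0.2, 0.3]
width: 0.003
t 5.95 tcp [0.5548 0.0389 0.0569] board [0.0195 0.0788] F board [-1.09 -0.32  0.31] w 0.0
[[-0.002, 0.08, 0.997], [0.002, 0.997, -0.08], [-1.0, 0.001, -0.002]]
1 [ 0.1 -0.1 -0.1] shift in current tool axes [0.002  0.0212 0.0005] shift in target tool axes [0.0019 0.0212 0.0005]
scene carr [0.06412058 0.07047739] [0.11174288 0.12027191]
tongue 44 [0.11528098 0.13411467] [0.14668985 0.14256648] [0.13385982 0.13847467]
wrist carr [0.06400205 0.07311372] [0.11199285 0.12263793]
tongue 1435 [0.11501928 0.13589995] [0.14820027 0.14558833] [0.13114385 0.14062254]
```

View pics/w2.png

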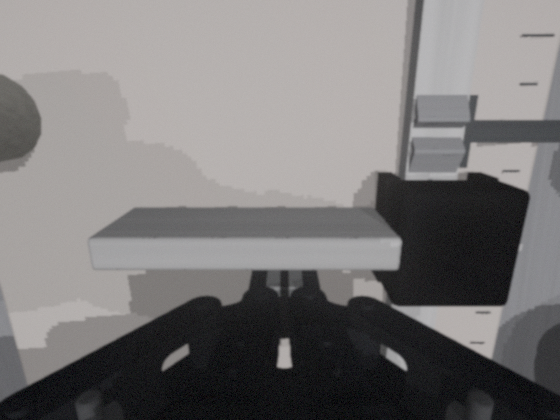

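```bash
python3 -m crank '[[[0,0,0],[0,0.004,0],0],[[0,0,0],[0,0.005,0],0],[[0,0,0],[0,0.005,0],0],[[0,0,0],[0,0.004,0],0],[[0,0,0],[0,0.003,0],0],[[0,0,0],[0,0.002,0],0],[[0,0,0],[0,0.001,0],0]]'; for i in 1; do python3 -m crank '[[[0,0,0],[0,0.001,0],0],[[0,0,0],[0,0.001,0],0]]';python3 -m crank '[[[0,0,0],[0,0.001,0],0],[[0,0,0],[0,0.001,0],0]]'; done
```

```text
time_s: 6.98
tcp_pos: [0.5576, 0.0618, 0.0573]
ee_rot: [0.064, 1.57, -0.063]
contact_force: [-0.8, -2.7, -1.1]
width: -0.004
time_s: 7.22
tcp_pos: [0.5577, 0.0631, 0.0573]
ee_rot: [0.064, 1.57, -0.064]
contact_force: [-2.7, -3.6, -1.2]
width: -0.003
time_s: 7.48
tcp_pos: [0.5578, 0.0642, 0.0573]
ee_rot: [0.063, 1.57, -0.066]
contact_force: [-1.9, -5.4, -0.2]
width: -0.002
```

```bash
python3 -m crank '[[[0,0,0],[0,0.001,0],0],[[0,0,0],[0,0.001,0],0]]';python3 -m crank '[[[0,0,0],[0,0.001,0],0],[[0,0,0],[0,0.001,0],0]]';python3 -m crank '[[[0,0,0],[0,0.001,0],0],[[0,0,0],[0,0.001,0],0]]'
```

```text
time_s: 7.72
tcp_pos: [0.5579, 0.0657, 0.0574]
ee_rot: [0.063, 1.57, -0.066]
contact_force: [-2.2, -5.9, -0.4]
width: 0.001
time_s: 7.98
tcp_pos: [0.558, 0.0673, 0.0574]
ee_rot: [0.063, 1.57, -0.067]
contact_force: [-1.7, -6.8, -0.3]
width: 0.0
time_s: 8.22
tcp_pos: [0.5582, 0.069, 0.0573]
ee_rot: [0.063, 1.57, -0.067]
contact_force: [-1.6, -8.2, 1.0]
width: 0.003
```

```bash
python3 -m crank '[[[0,0,0],[0,0.001,0],0],[[0,0,0],[0,0.001,0],0]]';python3 -m crank '[[[0,0,0],[0,0.001,0],0],[[0,0,0],[0,0.001,0],0]]'
```

```text
time_s: 8.48
tcp_pos: [0.5583, 0.0708, 0.0574]
ee_rot: [0.063, 1.57, -0.068]
contact_force: [-2.7, -7.9, -0.5]
width: 0.004
time_s: 8.72
tcp_pos: [0.5586, 0.0736, 0.0574]
ee_rot: [0.064, 1.57, -0.066]
contact_force: [-1.0, -4.4, -0.9]
width: -0.002
```

```bash
python3 -m crank '[[[0,0,0],[0,0.001,0],0],[[0,0,0],[0,0,0],0]]'; python3 -m crank '[[[0,0,0],[0,0,0],0]]'; python3 - <<'E'
from h import *
plan(0.02,0.12,0.055,sgn=1)
from plant import imaging
for n in ["scene","wrist"]:
    s=imaging.snapshot(n); P=cloud(s); np.savez(f"/tmp/{n}3.npz",**s)
    img=s["img"].astype(int); z=P[...,2]; b=(P[...,:2]-c)@np.c_[ex,ey]
    m=(z>.052)&(z<.075)&(img.max(-1)<75)&(b[...,0]>.064)&(b[...,0]<.12)&(b[...,1]>-.0)&(b[...,1]<.2)
    print(n,"carr",b[m].min(0),b[m].max(0),(b[m].min(0)+b[m].max(0))/2)
    cv2.imwrite(f"pics/{n}3.png",s["img"][:,:,::-1])
E
```

```text
time_s: 8.98
tcp_pos: [0.5596, 0.078, 0.0575]
ee_rot: [0.064, 1.568, -0.062]
contact_force: [0.1, 0.3, -0.7]
width: 0.0
time_s: 9.1
tcp_pos: [0.5593, 0.0775, 0.0575]
ee_rot: [0.064, 1.569, -0.062]
contact_force: [0.3, -0.2, -0.3]
width: -0.0
t 9.1 tcp [0.5593 0.0775 0.0575] board [0.0208 0.1176] F board [ 0.32 -0.15 -0.33] w -0.0
[[0.001, 0.08, 0.997], [0.001, 0.997, -0.08], [-1.0, 0.001, 0.001]]
1 [ 0.1  0.1 -0.1] shift in current tool axes [ 0.0025  0.0024 -0.0008] shift in target tool axes [ 0.0025  0.0024 -0.0008]
scene carr [0.06449468 0.11279992] [0.11075298 0.16081661] [0.08762383 0.13680827]
wrist carr [0.06400279 0.11580605] [0.1119945  0.16548829] [0.08799865 0.14064717]
```

View pics/wrist3.png

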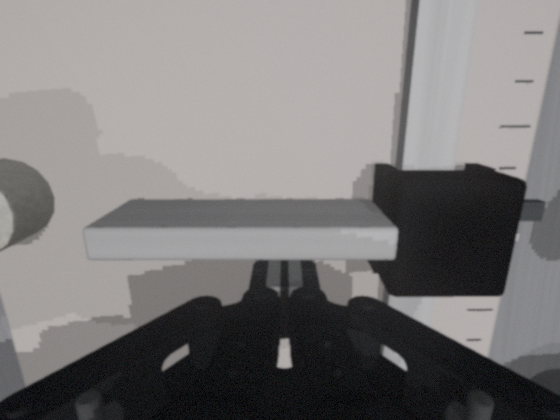

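The stop has clicked in. The force fell from 8 N to 0 and the carriage y of 0.1406 matches the clip y of 0.1406. Next I back off, lift, and go behind the box.

```bash
python3 -m crank '[[[0,0,0],[0,-0.015,0],0],[[0,0,0],[0,-0.02,0],0],[[0,0,0],[-0.04,0,0],0],[[0,0,0],[-0.05,0,0],0],[[0,0,0],[-0.03,-0.04,-0.005],0],[[0,0,0],[0,-0.05,-0.006],0],[[0,0,0],[0,-0.05,-0.006],0],[[0,0,0],[0,-0.05,-0.006],0],[[0,0,0],[0,-0.05,-0.006],0],[[0,0,0],[0,-0.05,-0.004],0],[[0,0,0],[0,-0.035,0],0],[[0,0,0],[0,0,0],0]]'; python3 - <<'E'
from h import *
plan(-0.012,-0.245,0.06,tilt=18,sgn=1)
from plant import imaging,telemetry
print(telemetry.get_state()["qpos"].round(2))
for n in ["scene","side"]:
    s=imaging.snapshot(n); P=cloud(s)
    z=P[...,2]; b=(P[...,:2]-c)@np.c_[ex,ey]
    m=(z>0.066)&(z<0.082)&(b[...,0]>-.1)&(b[...,0]<.06)&(b[...,1]>-.23)&(b[...,1]<-.09)
    k,l,st,cc=cv2.connectedComponentsWithStats(m.astype(np.uint8)); j=1+st[1:,4].argmax()
    print(n,cv2.minAreaRect((b[l==j]*1000).astype(np.float32)),(l==j).sum())
    img=s["img"]; cv2.imwrite(f"pics/{n}4.png",img[:,:,::-1])
E
```

```text
time_s: 10.7
tcp_pos: [0.4945, -0.2848, 0.1777]
ee_rot: [0.067, 1.569, -0.072]
contact_force: [0.1, 0.9, -0.0]
width: 0.003
t 10.7 tcp [ 0.4945 -0.2848  0.1777] board [-0.0143 -0.2488] F board [ 0.04  0.91 -0.04] w 0.0
[[0.0, 0.088, 0.996], [-0.003, 0.996, -0.088], [-1.0, -0.003, 0.0]]
1 [-0.4  0.1 18.2] shift in current tool axes [0.1176 0.0042 0.0022] shift in target tool axes [ 0.1131 -0.0327  0.0023]
[ 0.18  0.65  0.46  1.83 -0.4   0.76  0.77]
scene ((-13.098037719726562, -154.5133819580078), (98.87908935546875, 99.81586456298828), 4.546027660369873) 1311
side ((-11.7305908203125, -151.89279174804688), (97.23541259765625, 100.810302734375), 4.749657154083252) 1090
```

View pics/side4.png

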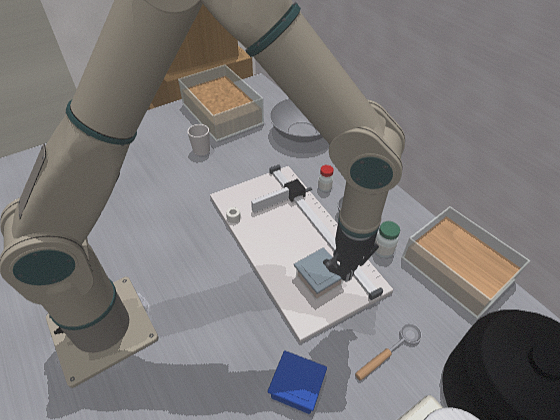

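```bash
python3 -m crank '[[[0,0,9],[0,0,0],0],[[0,0,9],[0,0,0],0],[[0,0,0],[0.0380,-0.0124,-0.001],0],[[0,0,0],[0.0380,-0.0124,0],0],[[0,0,0],[0.0285,-0.0093,0],0],[[0,0,0],[0.014,-0.0046,0],0],[[0,0,0],[0,0,0],0]]'; python3 - <<'E'
from h import *
plan(-0.015,-0.225,0.05,tilt=18,sgn=1)
from plant import imaging,telemetry
s=imaging.snapshot("wrist"); cv2.imwrite("pics/w5.png",s["img"][:,:,::-1])
E
```

```text
time_s: 11.68
tcp_pos: [0.4954, -0.2788, 0.0522]
ee_rot: [0.309, 1.544, 0.185]
contact_force: [0.1, -0.1, 0.9]
width: 0.0
t 11.68 tcp [ 0.4954 -0.2788  0.0522] board [-0.0138 -0.2427] F board [ 0.12 -0.07  0.87] w 0.0
[[0.024, 0.076, 0.997], [0.309, 0.948, -0.08], [-0.951, 0.31, -0.001]]
1 [ 0.1 -0.1 -0.1] shift in current tool axes [ 0.0076  0.0162 -0.0011] shift in target tool axes [ 0.0075  0.0162 -0.0012]
```

View pics/w5.png

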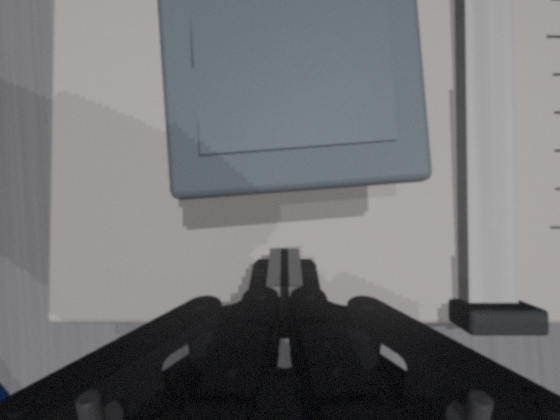

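Fingertips at (285,250) are about 6 mm to the near side of the middle of the box's rear edge (301,188), which turns it the way I want. Pushing along board +y.

```bash
python3 -m crank '[[[0,0,0],[0.0025,0.0076,0],0],[[0,0,0],[0.0025,0.0076,0],0],[[0,0,0],[0.0018,0.0056,0],0],[[0,0,0],[0.0012,0.0038,0],0],[[0,0,0],[0.0012,0.0038,0],0],[[0,0,0],[0.0019,0.0057,0],0],[[0,0,0],[0.0025,0.0076,0],0],[[0,0,0],[0.0025,0.0076,0],0],[[0,0,0],[0.0025,0.0076,0],0],[[0,0,0],[0.0025,0.0076,0],0],[[0,0,0],[0.0025,0.0076,0],0],[[0,0,0],[0.0025,0.0076,0],0],[[0,0,0],[0.0019,0.0057,0],0],[[0,0,0],[0.0012,0.0038,0],0],[[0,0,0],[0,0,0],0]]'; cat > look.py <<'E'
import sys
from h import *
plan(-0.015,0.02,0.05,tilt=18,sgn=1)
from plant import imaging
k=sys.argv[1]
for n in ["scene","side"]:
    s=imaging.snapshot(n); P=cloud(s)
    z=P[...,2]; b=(P[...,:2]-c)@np.c_[ex,ey]; img=s["img"].astype(int)
    m=(z>0.066)&(z<0.082)&(b[...,0]>-.09)&(b[...,0]<.06)&(b[...,1]>-.23)&(b[...,1]<.17)&(img[...,2]-img[...,0]>10)
    q,l,st,cc=cv2.connectedComponentsWithStats(m.astype(np.uint8)); j=1+st[1:,4].argmax()
    print(n,"lid",cv2.minAreaRect((b[l==j]*1000).astype(np.float32)),(l==j).sum(),np.median(z[l==j]))
    m=(z>.052)&(z<.075)&(img.max(-1)<75)&(b[...,0]>.064)&(b[...,0]<.12)&(b[...,1]>0.08)&(b[...,1]<.2)
    if m.any(): print("carr",b[m].min(0),b[m].max(0))
    m=(z>.054)&(z<.071)&(img.min(-1)>120)&(b[...,0]>-.065)&(b[...,0]<.055)&(b[...,1]>.11)&(b[...,1]<.17)&(img[...,2]-img[...,0]<8)
    if m.any(): print("fence",b[m].min(0),b[m].max(0))
    cv2.imwrite(f"pics/{n}{k}.png",s["img"][:,:,::-1])
    cr=s["img"][150:300,140:390] if n=="scene" else s["img"][140:320,200:420]
    cv2.imwrite(f"pics/{n}{k}c.png",cv2.resize(cr[:,:,::-1],None,fx=3,fy=3,interpolation=cv2.INTER_CUBIC))
E
python3 look.py 6
```

```text
time_s: 13.6
tcp_pos: [0.5032, -0.1855, 0.0524]
ee_rot: [0.309, 1.543, 0.184]
contact_force: [-0.5, 0.2, 0.0]
width: 0.001
t 13.6 tcp [ 0.5032 -0.1855  0.0524] board [-0.0137 -0.1492] F board [-0.55  0.19  0.05] w 0.0
[[0.025, 0.077, 0.997], [0.309, 0.948, -0.081], [-0.951, 0.31, -0.0]]
1 [ 0.  -0.  -0.1] shift in current tool axes [ 0.0547  0.1601 -0.0011] shift in target tool axes [ 0.0546  0.1601 -0.0013]
scene lid ((-6.3037109375, -89.50080108642578), (98.6829833984375, 94.71260070800781), 87.92561340332031) 1237 0.07467023001833917
carr [0.0653079  0.11286419] [0.1117034  0.16053083]
fence [-0.05802651  0.13055773] [0.05411837 0.14538106]
side lid ((-8.358531951904297, -87.29521179199219), (95.46249389648438, 94.25509643554688), 88.77976989746094) 818 0.07588660863335728
carr [0.06468101 0.11368294] [0.11041198 0.16377814]
fence [-0.05676174  0.1314082 ] [0.0546747  0.14945832]
```

View pics/scene6c.png

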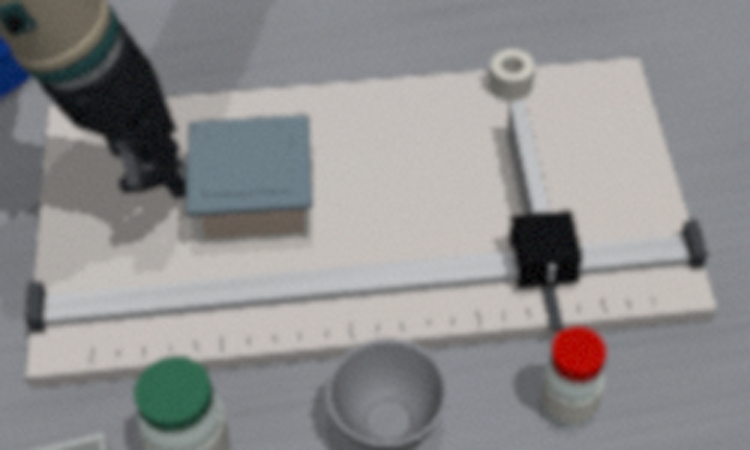

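The box is now about 1.5° the other way, and the fingers push 6 mm off its middle. I back off, shift 8 mm to the far side, and carry on.

```bash
python3 -m crank '[[[0,0,0],[-0.0025,-0.0076,0],0],[[0,0,0],[0,0,0.009],0],[[0,0,0],[0.0018,0.0056,0],0],[[0,0,0],[0.0012,0.0038,0],0],[[0,0,0],[0.0019,0.0057,0],0],[[0,0,0],[0.0025,0.0076,0],0],[[0,0,0],[0.0025,0.0076,0],0],[[0,0,0],[0.0025,0.0076,0],0],[[0,0,0],[0.0025,0.0076,0],0],[[0,0,0],[0.0025,0.0076,0],0],[[0,0,0],[0.0025,0.0076,0],0],[[0,0,0],[0.0025,0.0076,0],0],[[0,0,0],[0.0025,0.0076,0],0],[[0,0,0],[0.0019,0.0057,0],0],[[0,0,0],[0.0012,0.0038,0],0],[[0,0,0],[0,0,0],0]]'; python3 look.py 7
```

```text
time_s: 15.7
tcp_pos: [0.5187, -0.1047, 0.0522]
ee_rot: [0.309, 1.544, 0.184]
contact_force: [-0.7, -0.3, -0.8]
width: 0.001
t 15.7 tcp [ 0.5187 -0.1047  0.0522] board [-0.0048 -0.0673] F board [-0.65 -0.32 -0.79] w 0.0
[[0.024, 0.077, 0.997], [0.309, 0.948, -0.08], [-0.951, 0.31, -0.0]]
1 [ 0. -0. -0.] shift in current tool axes [ 0.0291  0.0823 -0.0101] shift in target tool axes [ 0.0291  0.0824 -0.0102]
scene lid ((-9.198776245117188, -7.975101470947266), (95.13982391357422, 98.89521789550781), 1.1056034564971924) 1205 0.07464702455244143
carr [0.06458275 0.11274646] [0.11061739 0.16123752]
fence [-0.05775678  0.13050579] [0.05251494 0.14518051]
side lid ((-10.996883392333984, -6.129611968994141), (94.89675903320312, 96.6934585571289), 2.178781270980835) 728 0.07603819154757074
carr [0.06459539 0.1136066 ] [0.10984438 0.16222886]
fence [-0.05787148  0.13096832] [0.05499761 0.14941577]
```

View pics/scene7c.png

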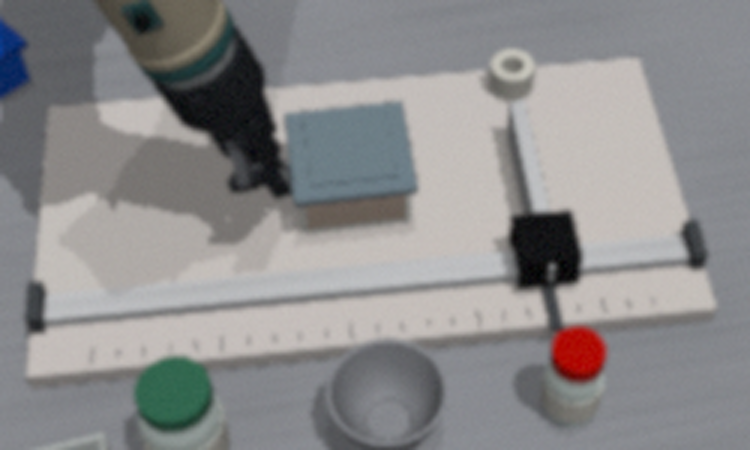

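Angle is now about +1.6°, so I shift 6 mm back to the near side and continue. About 88 mm remains.

```bash
python3 -m crank '[[[0,0,0],[-0.0025,-0.0076,0],0],[[0,0,0],[0,0,-0.0065],0],[[0,0,0],[0.0018,0.0056,0],0],[[0,0,0],[0.0012,0.0038,0],0],[[0,0,0],[0.0019,0.0057,0],0],[[0,0,0],[0.0025,0.0076,0],0],[[0,0,0],[0.0025,0.0076,0],0],[[0,0,0],[0.0025,0.0076,0],0],[[0,0,0],[0.0025,0.0076,0],0],[[0,0,0],[0.0025,0.0076,0],0],[[0,0,0],[0.0025,0.0076,0],0],[[0,0,0],[0.0025,0.0076,0],0],[[0,0,0],[0.0019,0.0057,0],0],[[0,0,0],[0.0012,0.0038,0],0],[[0,0,0],[0,0,0],0]]'; python3 look.py 8
```

```text
time_s: 17.68
tcp_pos: [0.5182, -0.0305, 0.052]
ee_rot: [0.309, 1.544, 0.184]
contact_force: [0.2, -0.6, 0.5]
width: 0.002
t 17.68 tcp [ 0.5182 -0.0305  0.052 ] board [-0.0114  0.0066] F board [ 0.22 -0.57  0.51] w 0.0
[[0.024, 0.077, 0.997], [0.309, 0.948, -0.08], [-0.951, 0.31, -0.0]]
1 [ 0. -0. -0.] shift in current tool axes [ 0.0061  0.0122 -0.0036] shift in target tool axes [ 0.0061  0.0122 -0.0036]
scene lid ((-7.537452697753906, 65.74899291992188), (99.87799835205078, 94.61894226074219), 89.21749877929688) 1195 0.0745989702995088
carr [0.06412996 0.11305585] [0.11017123 0.16100095]
fence [-0.05670564  0.13054619] [0.05477354 0.14535047]
side lid ((-8.38253402709961, 70.45480346679688), (96.30194854736328, 92.93245697021484), 0.32497909665107727) 515 0.07597948985274483
carr [0.06416763 0.13933303] [0.08748708 0.16337207]
fence [-0.05664506  0.13199042] [0.05477213 0.15003917]
```

View pics/scene8c.png

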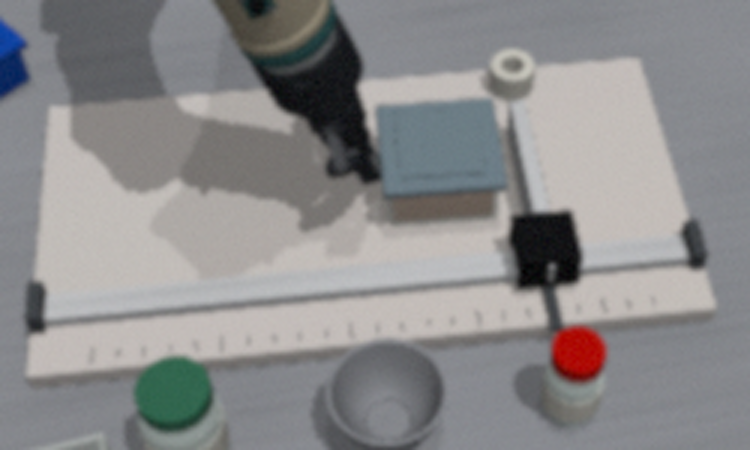

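Nearly square (under 1°) with a gap of about 14 mm. Now fine steps, watching the force.

```bash
python3 -m crank '[[[0,0,0],[0.0009,0.0028,0],0],[[0,0,0],[0.0009,0.0028,0],0],[[0,0,0],[0.0009,0.0028,0],0],[[0,0,0],[0.0003,0.001,0],0]]'; for i in 1; do python3 -m crank '[[[0,0,0],[0.0003,0.001,0],0],[[0,0,0],[0.0003,0.001,0],0]]'; python3 -m crank '[[[0,0,0],[0,0,0],0]]'; done; python3 look.py 9
```

```text
time_s: 18.27
tcp_pos: [0.5191, -0.0211, 0.052]
ee_rot: [0.309, 1.543, 0.183]
contact_force: [0.2, -0.7, -1.0]
width: -0.003
time_s: 18.52
tcp_pos: [0.5193, -0.0194, 0.0521]
ee_rot: [0.309, 1.543, 0.183]
contact_force: [0.1, -0.9, -0.7]
width: 0.002
time_s: 18.65
tcp_pos: [0.5193, -0.0192, 0.0522]
ee_rot: [0.309, 1.543, 0.183]
contact_force: [0.1, -0.4, -0.1]
width: -0.001
t 18.65 tcp [ 0.5193 -0.0192  0.0522] board [-0.0112  0.0179] F board [ 0.09 -0.43 -0.12] w -0.0
[[0.025, 0.077, 0.997], [0.308, 0.948, -0.081], [-0.951, 0.309, -0.0]]
1 [ 0. -0. -0.] shift in current tool axes [ 0.0027  0.0013 -0.0038] shift in target tool axes [ 0.0027  0.0013 -0.0038]
scene lid ((-7.649814605712891, 76.9359359741211), (99.86264038085938, 94.08832550048828), 88.81808471679688) 1193 0.07470097098679351
carr [0.06419155 0.11264873] [0.111552   0.16134603]
fence [-0.05702696  0.13094225] [0.05474643 0.14519508]
side lid ((-9.384273529052734, 85.97574615478516), (88.06021118164062, 92.37033081054688), 88.35751342773438) 483 0.07583381381600007
carr [0.06424621 0.15283556] [0.07307709 0.16113463]
fence [-0.05649516  0.13379648] [0.05270878 0.15117322]
```

View pics/scene9c.png

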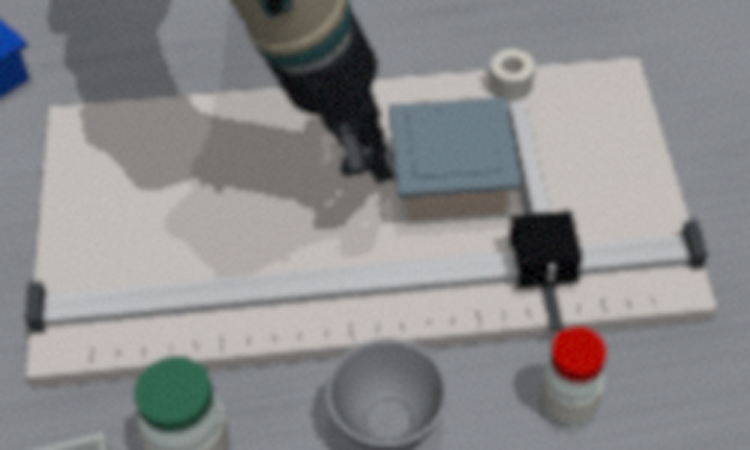

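```bash
for i in 1; do python3 -m crank '[[[0,0,0],[0.0003,0.001,0],0],[[0,0,0],[0.0003,0.001,0],0]]'; python3 -m crank '[[[0,0,0],[0.0003,0.001,0],0]]'; python3 -m crank '[[[0,0,0],[0.0003,0.001,0],0]]';python3 -m crank '[[[0,0,0],[0.0003,0.0007,0],0]]'; python3 -m crank '[[[0,0,0],[0,0,0],0]]';  done
```

```text
time_s: 19.0
tcp_pos: [0.5195, -0.0174, 0.0522]
ee_rot: [0.309, 1.543, 0.183]
contact_force: [-0.2, -1.0, 0.4]
width: -0.001
time_s: 19.12
tcp_pos: [0.5195, -0.0162, 0.0522]
ee_rot: [0.309, 1.543, 0.183]
contact_force: [-0.8, -1.8, -0.8]
width: 0.002
time_s: 19.25
tcp_pos: [0.5198, -0.0155, 0.0522]
ee_rot: [0.309, 1.543, 0.182]
contact_force: [1.2, -2.1, -0.4]
width: -0.002
time_s: 19.38
tcp_pos: [0.52, -0.0152, 0.0521]
ee_rot: [0.309, 1.542, 0.181]
contact_force: [0.1, -2.9, 1.3]
width: 0.001
time_s: 19.5
tcp_pos: [0.52, -0.0152, 0.0522]
ee_rot: [0.309, 1.542, 0.182]
contact_force: [0.5, -3.3, -0.7]
width: -0.003
```

Contact: motion has stalled and the force is rising. One small nudge to square it (well under 16 N), then retreat and look.

```bash
python3 -m crank '[[[0,0,0],[0.0003,0.001,0],0],[[0,0,0],[0,0,0],0]]'; python3 -m crank '[[[0,0,0],[0.0003,0.001,0],0],[[0,0,0],[0,0,0],0],[[0,0,0],[0,0,0],0]]'; python3 look.py 10
```

```text
time_s: 19.75
tcp_pos: [0.5203, -0.0147, 0.0522]
ee_rot: [0.308, 1.542, 0.18]
contact_force: [1.2, -5.5, 0.2]
width: -0.002
time_s: 20.12
tcp_pos: [0.5206, -0.0144, 0.0522]
ee_rot: [0.308, 1.541, 0.179]
contact_force: [0.7, -6.9, 1.0]
width: 0.0
t 20.12 tcp [ 0.5206 -0.0144  0.0522] board [-0.0103  0.0229] F board [ 1.25 -6.81  1.03] w 0.0
[[0.027, 0.078, 0.997], [0.305, 0.949, -0.083], [-0.952, 0.306, 0.002]]
1 [-0.1  0.1  0.2] shift in current tool axes [ 0.0012 -0.0034 -0.0047] shift in target tool axes [ 0.0012 -0.0034 -0.0047]
scene lid ((-7.493221282958984, 81.79225158691406), (96.35221862792969, 100.9566421508789), 0.26403942704200745) 1198 0.07459488978160433
carr [0.06478198 0.11331461] [0.11077163 0.16201231]
fence [-0.05854481  0.13257534] [0.05499681 0.14566761]
side lid ((-8.540016174316406, 91.47039794921875), (86.14042663574219, 93.75677490234375), 88.63733673095703) 478 0.07594597809040304
carr [0.06414913 0.15781829] [0.06534344 0.16566724]
fence [-0.05658351  0.13533771] [0.05023466 0.15007307]
```

View pics/scene10c.png

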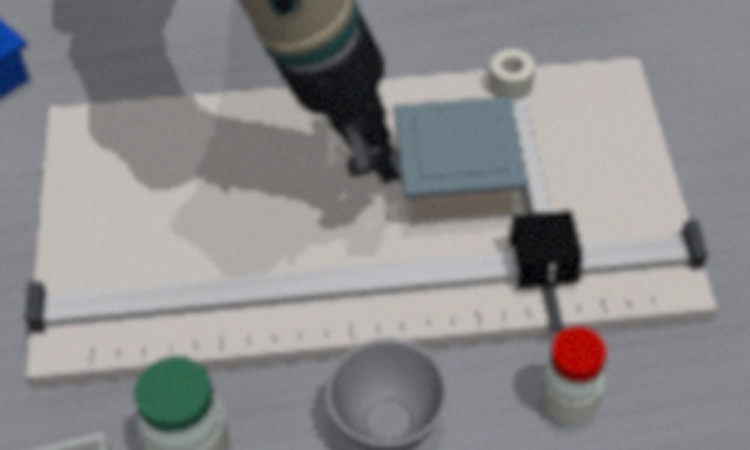

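```bash
python3 -m crank '[[[0,0,0],[-0.0012,-0.004,0],0],[[0,0,0],[-0.005,-0.015,0],0],[[0,0,0],[-0.009,-0.028,0],0],[[0,0,0],[-0.009,-0.028,0],0],[[0,0,0],[-0.048,0.0155,0],0],[[0,0,0],[-0.048,0.0155,0],0],[[0,0,0],[0,0,0],0],[[0,0,0],[0,0,0],0]]'; python3 look.py 11; python3 - <<'E'
from h import *
from plant import imaging
s=imaging.snapshot("wrist"); cv2.imwrite("pics/w11.png",s["img"][:,:,::-1])
E
```

```text
time_s: 21.22
tcp_pos: [0.5129, -0.0909, 0.1526]
ee_rot: [0.31, 1.544, 0.184]
contact_force: [-1.1, 0.6, 0.9]
width: -0.002
t 21.23 tcp [ 0.5129 -0.0909  0.1526] board [-0.0118 -0.054 ] F board [-1.19  0.54  0.91] w -0.0
[[0.024, 0.077, 0.997], [0.309, 0.948, -0.081], [-0.951, 0.31, -0.001]]
1 [ 0.  -0.1 -0. ] shift in current tool axes [ 0.1205  0.0386 -0.0031] shift in target tool axes [ 0.1205  0.0387 -0.0032]
scene lid ((-6.782981872558594, 82.78594207763672), (100.52960968017578, 95.18009185791016), 89.04220581054688) 1197 0.07459403694488798
carr [0.06512061 0.11358497] [0.11004513 0.16142593]
fence [-0.05831701  0.13194408] [0.05397229 0.14563256]
side lid ((-7.829658508300781, 82.69862365722656), (101.40995788574219, 94.5562744140625), 89.60425567626953) 791 0.07580785495623554
carr [0.06404934 0.11412527] [0.10792044 0.16357346]
fence [-0.05613629  0.13371414] [0.05483707 0.15037786]
```

View pics/w11.png

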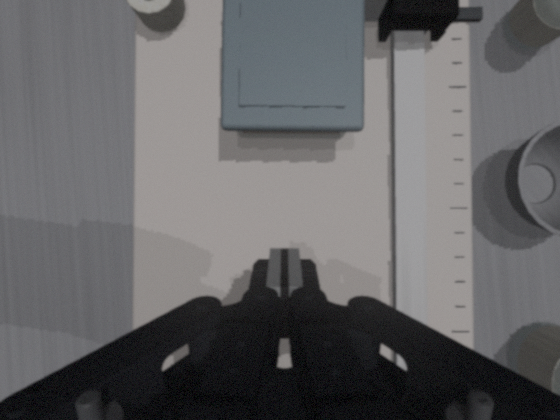

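View pics/scene11c.png

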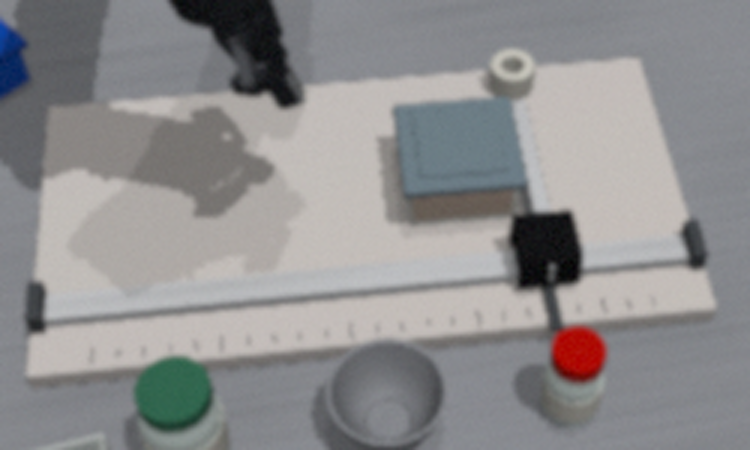

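The box is square to within 1° with its edge at the fence face. The carriage has not moved (scene centre 0.1375 against 0.137 after the click), and the robot is clear of everything.

```bash
python3 -c "
from plant import env
print(env.close_job())"
```

```text
the job is handed in; nothing more can be done
None
```

The job is done and handed in at about 21 s of the 64 s allowed; hand-in gave no verdict.

**Stop:** I pushed it along the rail with closed fingers. The force rose to about 8 N on the clip and then fell to 0 as the stop jumped into the notch. The wrist camera put the carriage and the clip both at y = 0.1406 m in the board's frame. The scene camera put them about 1.5 mm apart, within its own error, and after the box was seated it showed the carriage unmoved to within 1 mm.

**Box:** I pushed it low on its body with the fingers tilted 18°, in three strokes, correcting the pushing point sideways twice to keep it square. The last contact against the fence was about 7 N.

**Last checks**, made after backing the robot off:

| Check | Measured | Limit |
|---|---|---|
| Box angle to the board | under 1° | 5.2° (0.09 rad) |
| Box edge to fence | touching, within the 1–2 mm camera error | 5 mm |
| Box middle to fence middle, across the rail | about 7 mm | 50 mm |
| Lid height | unchanged, so the box is flat on the board | – |

The robot touched nothing at the end. In the pictures the bystanders around the board look unmoved. I did not measure them, and I did not recheck the cup and the ladle in the final views.

**Disagreements:** the two fixed cameras differ by 2–4 mm in absolute positions. The side camera's box readings during the last approach were off because the arm partly hid the box; once the arm was clear, both cameras agreed on the box to about 1 mm.

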